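Sort the stuck glaze jars out for soaking

TASK

Dried glaze has stuck the screw caps of two of the four square jars in the crate. Try each cap anticlockwise: where it turns, ease it open about a quarter turn and leave the jar standing in the crate; where it is stuck, set the jar down gently and upright on the floor of the steel basin, ready to soak. Leave the goblet where it is, keep the mug and bottle in the crate and the pot in the basin, and knock nothing over.

Things in the scene. Friction and masses are not known exactly. Their poses are not given: they have to be found in the camera images.
- jar_1: one of four identical square white glaze jars, 76 x 76 mm, 70 mm tall to its flat shoulder; a round black ribbed screw cap, 54 mm in diameter and 32 mm tall, sits on top, centred (70 to 102 mm above the jar's underside; grip the upper 18 mm, and a jar can be carried by its cap). About 0.5 kg in all. Origin: centre of the underside; z up the jar, x and y across its flat sides. At the start it stands in a pocket of the crate
- cap_1 (a joint): turn of jar_1's cap (rad): 0 at the start, grows anticlockwise from above (unscrewing) to a stop at 2.2; it does not rise or come off. A grey rib on its top lies along the jar's x at 0. Not stuck: turns with 0.05 N m, stays where left. Stuck (two of the four, unseen, different each time): gives 0.15 rad at most even at 2 N m, the jar itself 0.1 rad in its pocket; then fingers slip
- jar_2: one of four identical square white glaze jars, 76 x 76 mm, 70 mm tall to its flat shoulder; a round black ribbed screw cap, 54 mm in diameter and 32 mm tall, sits on top, centred (70 to 102 mm above the jar's underside; grip the upper 18 mm, and a jar can be carried by its cap). About 0.5 kg in all. Origin: centre of the underside; z up the jar, x and y across its flat sides. At the start it stands in a pocket of the crate
- cap_2 (a joint): turn of jar_2's cap (rad): 0 at the start, grows anticlockwise from above (unscrewing) to a stop at 2.2; it does not rise or come off. A grey rib on its top lies along the jar's x at 0. Not stuck: turns with 0.05 N m, stays where left. Stuck (two of the four, unseen, different each time): gives 0.15 rad at most even at 2 N m, the jar itself 0.1 rad in its pocket; then fingers slip
- jar_3: one of four identical square white glaze jars, 76 x 76 mm, 70 mm tall to its flat shoulder; a round black ribbed screw cap, 54 mm in diameter and 32 mm tall, sits on top, centred (70 to 102 mm above the jar's underside; grip the upper 18 mm, and a jar can be carried by its cap). About 0.5 kg in all. Origin: centre of the underside; z up the jar, x and y across its flat sides. At the start it stands in a pocket of the crate
- cap_3 (a joint): turn of jar_3's cap (rad): 0 at the start, grows anticlockwise from above (unscrewing) to a stop at 2.2; it does not rise or come off. A grey rib on its top lies along the jar's x at 0. Not stuck: turns with 0.05 N m, stays where left. Stuck (two of the four, unseen, different each time): gives 0.15 rad at most even at 2 N m, the jar itself 0.1 rad in its pocket; then fingers slip
- jar_4: one of four identical square white glaze jars, 76 x 76 mm, 70 mm tall to its flat shoulder; a round black ribbed screw cap, 54 mm in diameter and 32 mm tall, sits on top, centred (70 to 102 mm above the jar's underside; grip the upper 18 mm, and a jar can be carried by its cap). About 0.5 kg in all. Origin: centre of the underside; z up the jar, x and y across its flat sides. At the start it stands in a pocket of the crate
- cap_4 (a joint): turn of jar_4's cap (rad): 0 at the start, grows anticlockwise from above (unscrewing) to a stop at 2.2; it does not rise or come off. A grey rib on its top lies along the jar's x at 0. Not stuck: turns with 0.05 N m, stays where left. Stuck (two of the four, unseen, different each time): gives 0.15 rad at most even at 2 N m, the jar itself 0.1 rad in its pocket; then fingers slip
- crate: open wooden crate, fixed, 182 x 270 mm outside, 46 mm tall, floor and walls 6 mm; its long side runs along its own y. Six square pockets, about 82 mm inside, centred at x = -44, 44 mm and y = -88, 0, 88 mm, hold the four jars, the mug and the bottle, in any order. Origin: centre of the underside
- basin: shallow open steel basin for soaking (no water yet), fixed, 210 x 280 mm outside, 45 mm tall, floor and walls 5 mm; its long side runs along its own y. Origin: centre of the underside
- pot: small blue cup, 60 mm across, 70 mm tall, standing loose somewhere in the basin. Origin: centre of the underside
- mug: terracotta cup, 68 mm across, 68 mm tall, loose in a pocket of the crate. Origin: centre of the underside
- bottle: white slip bottle, 58 mm across, 110 mm tall with a narrow neck, loose in a pocket of the crate. Origin: centre of the underside
- goblet: finished blue goblet, 62 mm across, 135 mm tall, easily knocked over, loose on the table between crate and basin. Origin: centre of the underside
Not all that is in view belongs to the job. Leave any green look-alike of the jar_1 alone.

How it is judged:
At the end, for the whole second after the job is handed in: Each jar either stands in the crate with its cap turned open by more than 0.8 rad, or stands in the basin with its cap turned less than 0.5 rad, and at least two caps are open; all four jars rest on the floor of crate or basin (within 9 mm), upright within 0.1 rad, and still (((value of joint cap_1 above 0.8 rad and x of jar_1 in the frame of crate between -0.056 and 0.056 m and y of jar_1 in the frame of crate between -0.1 and 0.1 m and z of jar_1 in the frame of crate between -0.002 and 0.014 m) or (value of joint cap_1 below 0.5 rad and x of jar_1 in the frame of basin between -0.065 and 0.065 m and y of jar_1 in the frame of basin between -0.1 and 0.1 m and z of jar_1 in the frame of basin between -0.002 and 0.014 m)) and ((value of joint cap_2 above 0.8 rad and x of jar_2 in the frame of crate between -0.056 and 0.056 m and y of jar_2 in the frame of crate between -0.1 and 0.1 m and z of jar_2 in the frame of crate between -0.002 and 0.014 m) or (value of joint cap_2 below 0.5 rad and x of jar_2 in the frame of basin between -0.065 and 0.065 m and y of jar_2 in the frame of basin between -0.1 and 0.1 m and z of jar_2 in the frame of basin between -0.002 and 0.014 m)) and ((value of joint cap_3 above 0.8 rad and x of jar_3 in the frame of crate between -0.056 and 0.056 m and y of jar_3 in the frame of crate between -0.1 and 0.1 m and z of jar_3 in the frame of crate between -0.002 and 0.014 m) or (value of joint cap_3 below 0.5 rad and x of jar_3 in the frame of basin between -0.065 and 0.065 m and y of jar_3 in the frame of basin between -0.1 and 0.1 m and z of jar_3 in the frame of basin between -0.002 and 0.014 m)) and ((value of joint cap_4 above 0.8 rad and x of jar_4 in the frame of crate between -0.056 and 0.056 m and y of jar_4 in the frame of crate between -0.1 and 0.1 m and z of jar_4 in the frame of crate between -0.002 and 0.014 m) or (value of joint cap_4 below 0.5 rad and x of jar_4 in the frame of basin between -0.065 and 0.065 m and y of jar_4 in the frame of basin between -0.1 and 0.1 m and z of jar_4 in the frame of basin between -0.002 and 0.014 m)) and (value of joint each of cap_1, cap_2 above 0.8 rad or value of joint each of cap_1, cap_3 above 0.8 rad or value of joint each of cap_1, cap_4 above 0.8 rad or value of joint each of cap_2, cap_3 above 0.8 rad or value of joint each of cap_2, cap_4 above 0.8 rad or value of joint each of cap_3, cap_4 above 0.8 rad) and angle between each of jar_1, jar_2, jar_3, jar_4's own z axis and vertical below 0.1 rad and linear speed of each of jar_1, jar_2, jar_3, jar_4 below 0.02 m/s); the robot touches nothing.
It fails at once if the mug, bottle, pot or goblet is knocked over (angle between any of mug, bottle, pot, goblet's own z axis and vertical above 0.6 rad).
It fails at once if the goblet is pushed more than 25 mm (distance of goblet from where it was at the start of the episode above 0.025 m).
It fails at once if the mug or the bottle is taken out of the crate, or the pot out of the basin (distance of any of mug, bottle from where it was at the start of the episode above 0.06 m or z of pot in the frame of basin above 0.05 m).
It fails at once if a jar is dropped (falls freely faster than 0.6 m/s) ((linear speed of jar_1 above 0.6 m/s and contact force between the fingers and jar_1 below 0.1 N) or (linear speed of jar_2 above 0.6 m/s and contact force between the fingers and jar_2 below 0.1 N) or (linear speed of jar_3 above 0.6 m/s and contact force between the fingers and jar_3 below 0.1 N) or (linear speed of jar_4 above 0.6 m/s and contact force between the fingers and jar_4 below 0.1 N)).
It also fails if it takes over 72 s, if anything falls off the work surface, if the arm or the gripper's body presses on something with over 40 N, if the wrist force passes 120 N, or if a joint passes its speed limit or range.

ROBOT

A 7-joint arm with a two-finger parallel gripper is mounted at the origin on the work surface. World frame = base frame: x ahead of the robot, y to its left, z up, the work surface at z = 0. Lengths are in m, angles in rad, forces in N, time in s.
With the tool pointing down it reaches from about 0.425 to 0.875 m from the base axis. Payload 8.4 kg.
Tool frame: the origin (TCP) lies midway between the tips of the shut fingers; the grasp point (between the pads) lies 19 mm behind it (r.hold_point_z is the distance from the TCP to the grasp point, in m); z points along the fingers, y is the direction in which the jaws open and shut (so a half turn about z gives the same grasp; the last joint's range is limited). The gripper opens to 85 mm and grips with 20 to 120 N. Pads are 22 mm wide; open, the fingers measure 114 mm over their backs; the gripper's body (76 mm by 85 mm) begins 54 mm behind the grasp point. The pads swing forward as they close: fully open they stand 13 mm farther back than shut.
Start: joints at [-1.348, 0.333, 0.04, 1.465, -0.013, 1.343, -0.059], TCP at [0.206, 0.617, 0.231] pointing down, gripper open.
Joint ranges: [-2.58, 2.58], [-0.38, 2.09], [-1.3, 1.39], [0.25, 2.4], [-1.5, 4.64], [0.08, 2.09], [-2.65, 2.65]. Speed limits (rad/s): [2.22, 2.22, 2.79, 2.79, 3.14, 3.14, 3.14].

INTERFACE

Orientations are given as a 3x3 rotation matrix whose columns are the frame's x, y, z axes.
In Python, from rig import sensors, read_camera, r, models gives the robot as it stands.
- The arm moves only by the tool move_arm, never from a script. Its argument "increments" is one flat list of numbers, 5 for each row, row after row: the finger opening in m, from 0 to 0.0854, then the shift along the world's x, y, z in m, then the turn about the world's z in degrees. In form: [fingers, dx, dy, dz, yaw, fingers, dx, dy, dz, yaw, ...]. A call has 1 to 8 rows; each row shifts and turns the commanded pose from where the row before left it; what a row does not reach is not made up. A row lasts 1/12 s, in which the tool goes at most 41.7 mm and 7.16 degrees, less where a joint would pass 70% of its speed; a pose out of reach is approached as far as the arm can. A call with a gripper value outside its range is refused whole. The fingers move at their own pace and stop on an object; "force" is the grip in N (left out, the last holds). Time passes only in rows, so rows that do not move let the fingers close. It gives the time, the measured TCP pose, the force and the opening at its end, in the units of the state.
- sensors.get_obs(): the state, without advancing time (a new reading comes with each control period).
- read_camera(name): name is "scene" or "top" or "wrist"; returns a dict with "img" (384x512x3 uint8, red, green, blue), "vfov" (degrees; the focal length in pixels is half the picture's height over the tangent of half this angle, whatever the lens; pixels are square), "cx", "cy" (the principal point, pixels), "T" (4x4, takes a point from camera to world coordinates); the wrist camera has in their place "hand_eye" (4x4, takes a point from camera to tool coordinates, whose origin is the TCP and whose axes are the flange's). Camera axes: x right, y up, looking along -z (the intrinsics and any distortion apply to the point x, -y, -z); pixel columns grow to the right and rows downward; lengths in m; the calibration is good to about 2 mm. A picture is of the moment at which its call begins: read the wrist's pose just before it. There is no depth.
- r.sign_off(): hands the job in, once; it reports no verdict.
Trained networks look in a picture, given as the dict that the camera call returned (one of the last four; its "shot" number tells which), for a name from the list of things; names that differ only in an ending like _2 or _b are one class to them, and where a whole thing is asked for, a point or a joint stands for the part that bears it (a point fixed in the world has none). Each returns a list of dicts, best first, with "score" (0 to 1); they miss things now and then, are a little off and sometimes report something else, mostly with a low value. They report only what shows in the picture. A call takes as long as a camera call. They do not tell look-alikes from the thing itself.
- models.spot_in(picture, query): "extent" ([centre column, centre row, width, height] in pixels, round what is visible of it).
- models.cut_out(picture, query): "pixels" (384x512 bool, what is visible of it) and "extent" ([centre column, centre row, width, height] in pixels, round what is visible of it).
- models.pinpoint(picture, query): "point" ([row, column] in pixels: a listed point, or the origin of a listed thing).
The state is a dict: "time_s": time; "q": joint angles; "qvel": joint speeds; "effort": joint torques, N m; "tool_pos": TCP position; "tool_rot": TCP orientation; "ft_force": force on the tool from outside, world axes, zero at the start; "torque": the same for the moment, N m; "width": finger opening in m.
Only numpy, scipy, OpenCV 4.12 (cv2) and the standard library are available. Lean on these libraries where they do the work, as an engineer would, in place of code of your own. Each camera call takes 0.05 s, during which the arm holds its last target.

## Working session

There is one attempt and no reset: what is moved stays moved. The work goes in short steps, Python scripts to look and compute and a tool call to move; the robot and the scene stay as the last step left them, time stands still between calls to the robot, and variables do not carry over. Pictures are saved under pics/ and viewed, and the job is handed in when it is done.

Besides the shell and the picture viewer there is one more tool, called after "Call:" as name(argument=value, ...) on one line, values as JSON. move_arm: Moves the arm, as the interface text tells. Its arguments: {"type":"object","properties":{"increments":{"type":"array","items":{"type":"number"}},"force":{"type":"number"}},"required":["increments"]}

```bash
mkdir -p pics; ls; python3 - <<'E'
from rig import sensors, read_camera, r, models
import cv2, numpy as np
o=sensors.get_obs(); print({k:np.round(v,3).tolist() for k,v in o.items()})
for n in ("scene","top"):
    p=read_camera(n); cv2.imwrite(f"pics/{n}0.png",p["img"][:,:,::-1])
    print({k:v for k,v in p.items() if k!="img"})
E
```

```text
pics
{'time_s': 0.0, 'q': [-1.348, 0.334, 0.04, 1.466, -0.013, 1.343, -0.058], 'qvel': [0.0, 0.001, 0.001, -0.001, -0.002, 0.002, -0.0], 'effort': [-0.001, -65.858, 1.365, -40.554, 0.017, 0.013, 0.0], 'tool_pos': [0.205, 0.616, 0.23], 'tool_rot': [[-0.949, 0.316, -0.0], [0.316, 0.949, -0.002], [-0.0, -0.002, -1.0]], 'ft_force': [-0.729, 0.433, 0.786], 'torque': [0.01, -0.023, 0.032], 'width': 0.085}
{'vfov': 43.55712539566989, 'cx': 244.4217990872569, 'cy': 183.0843730611769, 'T': array([[-8.63283310e-01, -2.68922883e-01,  4.27109366e-01,
         1.13445477e+00],
       [ 5.04719638e-01, -4.60174050e-01,  7.30409427e-01,
         9.65621535e-01],
       [ 1.20838021e-04,  8.46120752e-01,  5.32991237e-01,
         7.93455829e-01],
       [ 0.00000000e+00,  0.00000000e+00,  0.00000000e+00,
         1.00000000e+00]]), 'shot': 1}
{'vfov': 57.076698958141684, 'cx': 247.86320902532117, 'cy': 187.50297702608287, 'T': array([[ 0.01267426,  0.99234342, -0.12285721,  0.48892598],
       [-0.99990697,  0.01319757,  0.00344662, -0.02519849],
       [ 0.00504165,  0.1228021 ,  0.99241837,  0.83180483],
       [ 0.        ,  0.        ,  0.        ,  1.        ]]), 'shot': 2}
```

View pics/scene0.png

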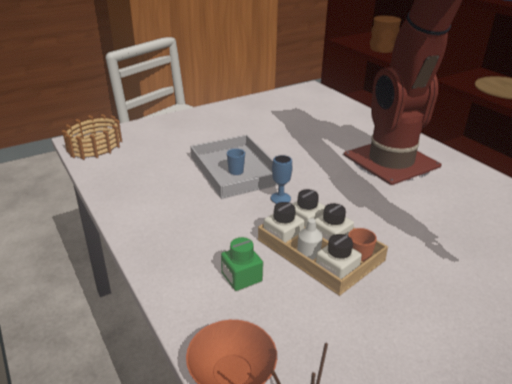

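View pics/top0.png

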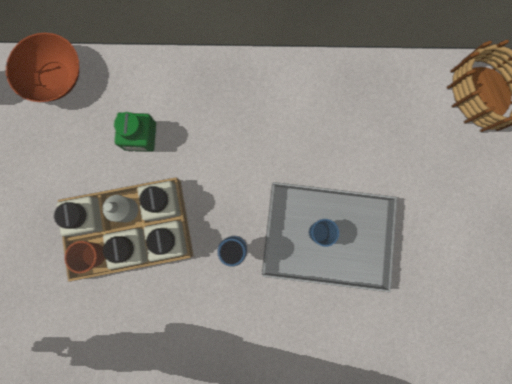

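```bash
cat > h.py <<'E'
import numpy as np, cv2
from rig import sensors, read_camera, r, models
def ray(p,u,v,z,T=None):
    T=p["T"] if T is None else T
    h=p["img"].shape[0]; f=h/2/np.tan(np.radians(p["vfov"])/2)
    d=T[:3,:3]@np.array([(u-p["cx"])/f,-(v-p["cy"])/f,-1.]); o=T[:3,3]
    return (o+d*(z-o[2])/d[2])[:2]
def proj(p,X,T=None):
    T=p["T"] if T is None else T
    h=p["img"].shape[0]; f=h/2/np.tan(np.radians(p["vfov"])/2)
    c=T[:3,:3].T@(np.asarray(X)-T[:3,3]); return np.array([p["cx"]+f*c[0]/-c[2],p["cy"]-f*c[1]/-c[2]])
E
python3 - <<'E'
from h import *
p=read_camera("top"); np.save("top.npy",p,allow_pickle=True)
print([k for k in p])
zz={"jar_1":.108,"cap_1":.108,"crate":.046,"basin":.045,"pot":.075,"mug":.074,"bottle":.116,"goblet":.135}
for n in ["jar_1","crate","basin","pot","mug","bottle","goblet"]:
    for d in models.cut_out(p,n):
        if d["score"]<.2: continue
        e=d["extent"]; c=d["pixels"]
        pts=np.argwhere(c)[:,::-1].astype(np.float32)
        rr=cv2.minAreaRect(pts)
        q=np.array([ray(p,*b,zz[n]) for b in cv2.boxPoints(rr)])
        print(n,round(d["score"],2),np.round(e),"top pos",ray(p,e[0],e[1],zz[n]).round(3), q.round(3).tolist() if n in("crate","basin") else "")
    print(n,"pin",[(round(d["score"],2),np.round(d["point"]).tolist()) for d in models.pinpoint(p,n)][:6])
s=cv2.resize(p["img"][170:290,45:285],None,fx=3.3,fy=3.3,interpolation=cv2.INTER_CUBIC)
cv2.imwrite("pics/crop1.png",s[:,:,::-1])
E
```

```text
['img', 'vfov', 'cx', 'cy', 'T', 'shot']
jar_1 0.94 [125. 247.  46.  42.] top pos [0.455 0.219] 
jar_1 0.94 [135. 133.  42.  36.] top pos [0.691 0.211] 
jar_1 0.93 [159. 200.  43.  36.] top pos [0.55  0.154] 
jar_1 0.93 [ 80. 217.  45.  40.] top pos [0.513 0.313] 
jar_1 0.77 [164. 241.  42.  40.] top pos [0.468 0.14 ] 
jar_1 pin [(0.94, [205.0, 164.0]), (0.8, [240.0, 168.0]), (0.77, [138.0, 138.0]), (0.63, [246.0, 132.0]), (0.2, [253.0, 94.0])]
crate 0.92 [127. 229. 129. 105.] top pos [0.491 0.237] [[0.552, 0.407], [0.61, 0.126], [0.429, 0.085], [0.375, 0.359]]
crate 0.36 [120. 251.  31.  34.] top pos [0.443 0.251] [[0.477, 0.292], [0.477, 0.224], [0.419, 0.221], [0.418, 0.288]]
crate pin [(0.87, [226.0, 130.0]), (0.22, [255.0, 95.0])]
basin 0.63 [329. 238. 139. 111.] top pos [ 0.477 -0.209] [[0.389, -0.057], [0.601, -0.08], [0.573, -0.37], [0.362, -0.338]]
basin pin [(0.66, [235.0, 322.0])]
pot 0.77 [324. 232.  32.  26.] top pos [ 0.488 -0.192] 
pot pin [(0.63, [231.0, 318.0])]
mug 0.61 [ 85. 257.  42.  38.] top pos [0.43  0.313] 
mug 0.61 [164. 241.  40.  39.] top pos [0.467 0.148] 
mug pin [(0.88, [249.0, 96.0]), (0.59, [248.0, 133.0])]
bottle 0.62 [123. 210.  35.  22.] top pos [0.529 0.225] 
bottle pin [(0.78, [210.0, 125.0]), (0.7, [248.0, 233.0])]
goblet 0.89 [231. 249.  34.  33.] top pos [0.454 0.004] 
goblet pin [(0.81, [248.0, 231.0]), (0.21, [233.0, 316.0])]
```

View pics/crop1.png

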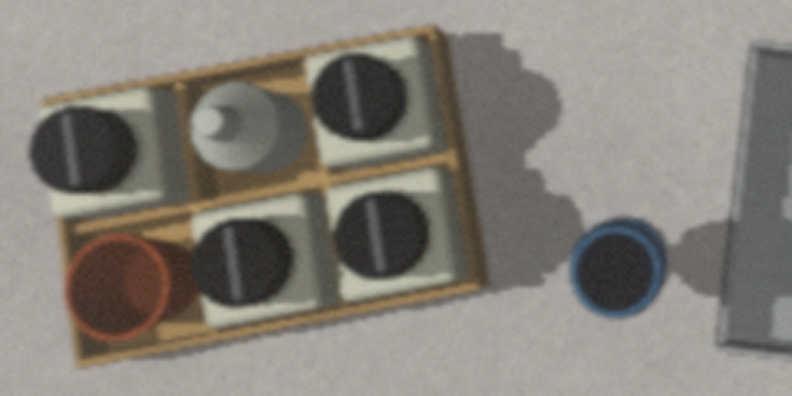

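```bash
cat > fit.py <<'E'
from h import *
from scipy.optimize import least_squares
p=np.load("top.npy",allow_pickle=True).item()
def fit(c,w,l,z):
    W=np.array([ray(p,*x,z) for x in c])
    loc=np.array([[w,l],[w,-l],[-w,-l],[-w,l]])/2
    R=lambda a:np.array([[np.cos(a),-np.sin(a)],[np.sin(a),np.cos(a)]])
    s=least_squares(lambda q:(loc@R(q[2]).T+q[:2]-W).ravel(),[W[:,0].mean(),W[:,1].mean(),.1])
    return s.x,s.fun.reshape(-1,2),R(s.x[2])
cr=lambda L:[(a/3.3+45,b/3.3+170) for a,b in L]
E
python3 - <<'E'
from fit import *
x,f,R=fit(cr([(43,100),(437,27),(486,287),(78,366)]),.182,.270,.046); print("crate",x.round(4),f.round(3).tolist())
for i in (-.044,.044):
  for j in (-.088,0,.088):
    w=R@[i,j]+x[:2]; print(i,j,w.round(4), "px z.108",(proj(p,[*w,.108])-[45,170]).dot(3.3).round() if 0 else ((proj(p,[*w,.108])-np.array([45,170]))*3.3).round())
for c in cr([(83,149),(359,97),(241,262),(382,235)]): print(ray(p,*c,.108).round(4))
s=cv2.resize(p["img"][170:300,220:410],None,fx=4,fy=4,interpolation=cv2.INTER_CUBIC)
cv2.imwrite("pics/crop2.png",s[:,:,::-1])
E
```

```text
crate [0.4914 0.2436 0.2045] [[0.001, -0.0], [0.003, -0.001], [-0.002, 0.001], [-0.002, -0.0]]
-0.044 -0.088 [0.4662 0.1485] px z.108 [380. 236.]
-0.044 0 [0.4483 0.2347] px z.108 [238. 263.]
-0.044 0.088 [0.4305 0.3208] px z.108 [ 94. 291.]
0.044 -0.088 [0.5524 0.1664] px z.108 [357.  95.]
0.044 0 [0.5345 0.2526] px z.108 [217. 122.]
0.044 0.088 [0.5166 0.3387] px z.108 [ 76. 149.]
[0.5169 0.3342]
[0.5513 0.1652]
[0.4492 0.2327]
[0.4666 0.1473]
```

View pics/crop2.png

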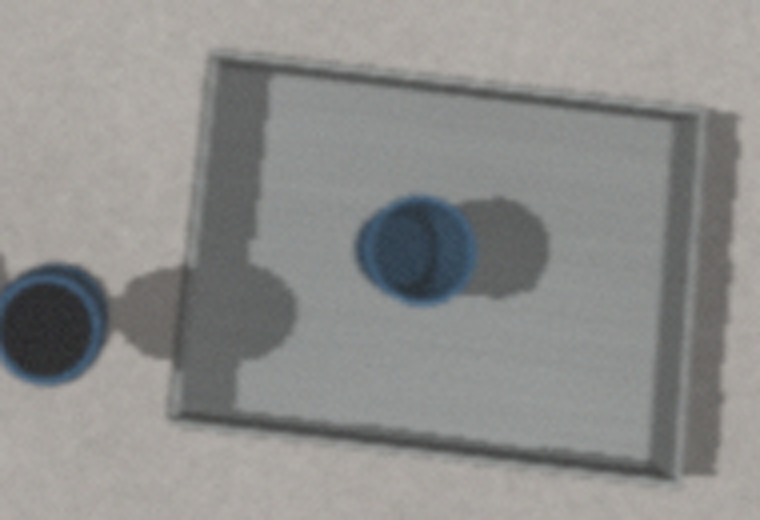

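```bash
python3 - <<'E'
from fit import *
c4=lambda L:[(a/4+220,b/4+170) for a,b in L]
x,f,R=fit(c4([(210,50),(705,108),(677,478),(170,417)]),.210,.280,.045); print("basin",x.round(4),np.degrees(x[2]),f.round(3).tolist())
pot=ray(p,*c4([(420,250)])[0],.075); print("pot",pot,R.T@(pot-x[:2]))
print("gob",ray(p,*c4([(48,325)])[0],.135))
for l in [(-.045,-.085),(.045,-.085),(.045,.085),(-.045,.085),(-.05,-.085),(.05,-.085),(0,-.085),(-.045,.09)]: print(l,(R@l+x[:2]).round(4))
print(r.hold_point_z, sensors.get_obs()["time_s"])
E
```

```text
basin [ 0.4828 -0.2111 -0.1061] -6.080704827272327 [[0.004, 0.0], [0.003, -0.0], [-0.004, -0.001], [-0.003, 0.001]]
pot [ 0.48828876 -0.19324255] [0.0035899  0.01832705]
gob [0.44986529 0.00164697]
(-0.045, -0.085) [ 0.429  -0.2908]
(0.045, -0.085) [ 0.5185 -0.3004]
(0.045, 0.085) [ 0.5365 -0.1313]
(-0.045, 0.085) [ 0.447  -0.1218]
(-0.05, -0.085) [ 0.4241 -0.2903]
(0.05, -0.085) [ 0.5235 -0.3009]
(0, -0.085) [ 0.4738 -0.2956]
(-0.045, 0.09) [ 0.4476 -0.1168]
0.0187 0.85
```

Candidates in the top picture are the caps at (70,215), (154,199), (118,249) and (161,241), all black-capped white jars. The green look-alike at (135,130) is excluded. The crop confirms four black caps plus bottle and mug in the crate. The first target is the jar at (154,199), world (0.5515, 0.1655).

Call:
move_arm(increments=[0.085,0.0216,-0.0282,0,-6.56,0.085,0.0216,-0.0282,0,-6.56,0.085,0.0216,-0.0282,0,-6.56,0.085,0.0216,-0.0282,0,-6.56,0.085,0.0216,-0.0282,0,-6.56,0.085,0.0216,-0.0282,0,-6.56,0.085,0.0216,-0.0282,0,-6.56,0.085,0.0216,-0.0282,0,-6.56], force=40)

```text
time_s: 1.52
tool_pos: [0.3792, 0.3895, 0.2316]
tool_rot: [[-0.322, 0.947, 0.0], [0.947, 0.322, 0.001], [0.001, 0.0, -1.0]]
ft_force: [0.7, -0.1, -0.1]
width: 0.0846
```

Call:
move_arm(increments=[0.085,0.0216,-0.0282,0,-6.56,0.085,0.0216,-0.0282,0,-6.56,0.085,0.0216,-0.0282,0,-6.56,0.085,0.0216,-0.0282,0,-6.56,0.085,0.0216,-0.0282,0,-6.56,0.085,0.0216,-0.0282,0,-6.56,0.085,0.0216,-0.0282,0,-6.56,0.085,0.0216,-0.0282,0,-6.56])

```text
time_s: 2.18
tool_pos: [0.552, 0.1639, 0.2317]
tool_rot: [[0.555, 0.832, 0.001], [0.832, -0.555, 0.001], [0.001, 0.0, -1.0]]
ft_force: [0.1, 0.9, 0.2]
width: 0.0849
```

```bash
cat >> h.py <<'E'
def st():
    o=sensors.get_obs(); R=o["tool_rot"]
    print("t",round(o["time_s"],2),"pos",np.round(o["tool_pos"],4),"yyaw",round(np.degrees(np.arctan2(R[1][1],R[0][1])),1),"F",np.round(o["ft_force"],2),"M",np.round(o["torque"],3),"w",round(o["width"],4),"q7",round(o["q"][6],2)); return o
E
python3 - <<'E'
from h import *
o=st(); p=read_camera("wrist"); cv2.imwrite("pics/w1.png",p["img"][:,:,::-1])
T=np.eye(4);T[:3,:3]=o["tool_rot"];T[:3,3]=o["tool_pos"];T=T@p["hand_eye"]
for d in models.cut_out(p,"jar_1"): print(round(d["score"],2),np.round(d["extent"]))
for c in [(.5515,.1655),(.4665,.148),(.449,.2335),(.517,.336)]: print(c,proj(p,[*c,.108],T).round())
E
```

```text
t 2.18 pos [0.552  0.1639 0.2317] yyaw -33.7 F [0.09 0.93 0.25] M [ 0.028 -0.037 -0.024] w 0.0849 q7 -0.86
0.8 [193. 218.  99. 101.]
0.57 [253. 165. 109.  99.]
0.56 [128. 166. 117. 105.]
0.56 [358.  37. 121.  70.]
(0.5515, 0.1655) [252. 184.]
(0.4665, 0.148) [185. 249.]
(0.449, 0.2335) [109. 184.]
(0.517, 0.336) [87. 25.]
```

View pics/w1.png

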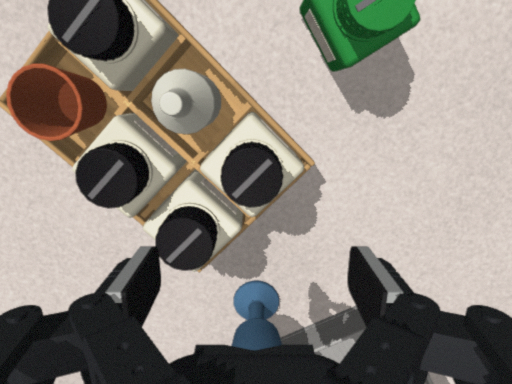

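```bash
python3 - <<'E'
from h import *
o=st(); p=read_camera("wrist"); cv2.imwrite("pics/w2.png",p["img"][:,:,::-1])
T=np.eye(4);T[:3,:3]=o["tool_rot"];T[:3,3]=o["tool_pos"];T=T@p["hand_eye"]
print(p["hand_eye"].round(4),p["vfov"],p["cx"],p["cy"],T.round(3))
g=cv2.cvtColor(p["img"],cv2.COLOR_RGB2GRAY)
for c in [(.5515,.1655),(.4665,.148),(.449,.2335),(.517,.336)]: print(c,proj(p,[*c,.108],T).round())
for c in [(252,174),(186,239),(112,176),(90,22)]: print(ray(p,*c,.108,T).round(4))
m=(g<55).astype(np.uint8); m[260:]=0; n,l,s,ce=cv2.connectedComponentsWithStats(m)
for i in range(1,n):
    if s[i,4]>800: print(s[i],ce[i])
E
```

```text
t 2.28 pos [0.5542 0.1588 0.2318] yyaw -34.2 F [0.48 0.1  0.52] M [-0.019  0.005 -0.01 ] w 0.085 q7 -0.86
[[ 6.000e-04  9.576e-01  2.882e-01  7.410e-02]
 [ 1.000e+00 -1.000e-04 -2.000e-03 -5.000e-04]
 [-1.900e-03  2.882e-01 -9.576e-01 -1.421e-01]
 [ 0.000e+00  0.000e+00  0.000e+00  1.000e+00]] 61.64415517155371 253.80991121985986 191.26016325660672 [[ 0.828  0.538  0.158  0.595]
 [-0.561  0.792  0.242  0.221]
 [ 0.005 -0.289  0.957  0.374]
 [ 0.     0.     0.     1.   ]]
(0.5515, 0.1655) [246. 180.]
(0.4665, 0.148) [180. 246.]
(0.449, 0.2335) [102. 182.]
(0.517, 0.336) [78. 22.]
[0.5585 0.1672]
[0.4753 0.1508]
[0.4592 0.2325]
[0.5242 0.3308]
[  39    0   87   58 3634] [86.34755091 25.69950468]
[   4   67   63   58 2476] [31.50121163 96.98546042]
[  57   69   44   62 1173] [83.04774084 99.69479966]
[ 216  139   61   64 2652] [245.89215686 170.50339367]
[  70  141   73   64 3237] [106.67933272 171.75594686]
[ 144  204   68   56 2556] [180.75704225 233.42605634]
```

View pics/w2.png

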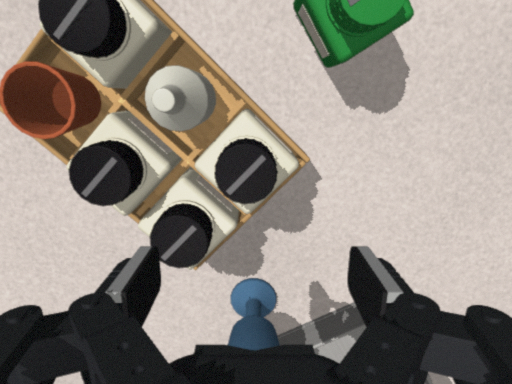

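```bash
python3 - <<'E'
from h import *
for k in range(3):
    o=st(); p=read_camera("wrist")
    T=np.eye(4);T[:3,:3]=o["tool_rot"];T[:3,3]=o["tool_pos"];T=T@p["hand_eye"]
    g=cv2.cvtColor(p["img"],cv2.COLOR_RGB2GRAY)
    m=(g<60).astype(np.uint8); m[260:]=0; m=cv2.morphologyEx(m,cv2.MORPH_CLOSE,np.ones((9,9)));n,l,s,ce=cv2.connectedComponentsWithStats(m)
    for i in range(1,n):
        if s[i,4]>1000: 
            b=s[i]; print(b, ray(p,b[0]+b[2]/2,b[1]+b[3]/2,.100,T).round(4))
cv2.imwrite("pics/w3.png",p["img"][:,:,::-1])
p=read_camera("scene"); 
for c in [(.5515,.1655),(.4665,.148),(.449,.2335),(.517,.336)]: print("scene",proj(p,[*c,.108]).round())
cv2.imwrite("pics/s3.png",cv2.resize(p["img"][140:300,200:420],None,fx=3,fy=3,interpolation=cv2.INTER_CUBIC)[:,:,::-1])
E
```

```text
t 2.33 pos [0.5527 0.162  0.2315] yyaw -33.8 F [-0.06  1.77 -0.72] M [ 0.025  0.06  -0.018] w 0.0849 q7 -0.86
[  45    0   86   59 4174] [0.5143 0.3342]
[ 335    0   73   58 1286] [0.6963 0.2133]
[   8   67   96   65 4003] [0.4575 0.3098]
[ 219  141   62   64 3063] [0.5547 0.1707]
[  74  142   73   64 3589] [0.453  0.2376]
[ 143  206   73   54 2861] [0.4688 0.1597]
t 2.38 pos [0.5516 0.1644 0.2313] yyaw -33.5 F [-0.24  0.75 -1.08] M [-0.008 -0.05  -0.009] w 0.0851 q7 -0.86
[  49    0   86   60 4184] [0.5148 0.3345]
[ 338    0   76   61 1239] [0.6973 0.2135]
[  11   60   96   72 3925] [0.4596 0.3126]
[  77  143   72   64 3562] [0.4528 0.2378]
[ 222  143   62   64 3065] [0.5548 0.1703]
[ 143  207   75   53 2813] [0.4682 0.1609]
t 2.43 pos [0.551  0.1658 0.2312] yyaw -33.4 F [-0.38  0.39 -0.  ] M [ 0.004  0.011 -0.013] w 0.0851 q7 -0.86
[  52    0   85   61 4234] [0.515  0.3345]
[ 341    0   64   62 1115] [0.6943 0.2163]
[  13   68   96   64 3859] [0.4577 0.3105]
[  79  143   72   65 3560] [0.4531 0.2376]
[ 224  143   61   65 3065] [0.5549 0.1706]
[ 143  208   76   52 2779] [0.4677 0.1615]
scene [284. 205.]
scene [308. 192.]
scene [334. 207.]
scene [339. 238.]
```

View pics/s3.png

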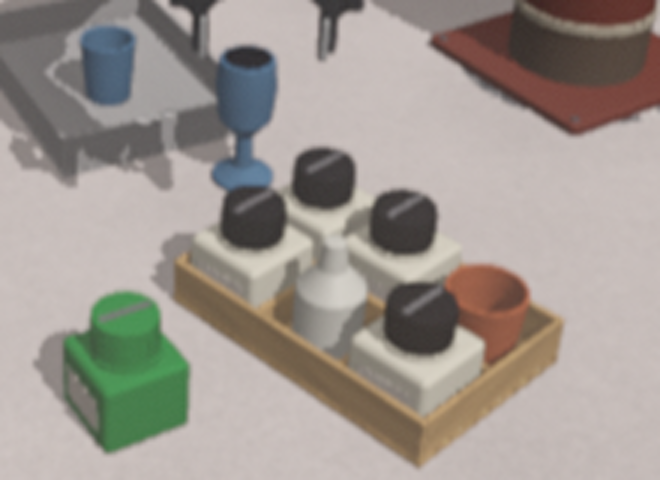

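```bash
python3 - <<'E'
from h import *
o=st(); p=read_camera("wrist")
T=np.eye(4);T[:3,:3]=o["tool_rot"];T[:3,3]=o["tool_pos"];T=T@p["hand_eye"]
def ribs(p,T,G,k,nm):
    g=cv2.cvtColor(p["img"],cv2.COLOR_RGB2GRAY).astype(float)
    for i,c in enumerate(G):
        u,v=map(int,c); a=g[v-k:v+k+1,u-k:u+k+1]; w=((a>75)).astype(np.uint8)
        n,l,s,ce=cv2.connectedComponentsWithStats(w)
        j=min((j for j in range(1,n) if s[j,4]>8 ),key=lambda j:np.linalg.norm(ce[j]-k)); c2=ce[j]+[u-k,v-k]
        print(nm,"ABCD"[i],c2.round(1),s[j,4],ray(p,*c2,.109,T).round(4))
ribs(p,T,[(253,176),(188,240),(112,177),(92,25)],20,"w")
t=read_camera("top"); ribs(t,t["T"],[(154,199),(161,241),(118,249),(70,215)],8,"t")
s=read_camera("scene"); ribs(s,s["T"],[(285,207),(308,193),(335,208),(341,240)],7,"s")
cv2.imwrite("pics/w4.png",p["img"][:,:,::-1])
E
```

```text
t 2.53 pos [0.5506 0.1668 0.2312] yyaw -33.2 F [-0.02 -0.05 -0.72] M [ 0.011 -0.007  0.021] w 0.0852 q7 -0.86
w A [255.7 179.4] 313 [0.5547 0.1702]
w B [187.  245.5] 262 [0.469  0.1525]
w C [109.  179.4] 311 [0.4506 0.2384]
w D [84.1 20.8] 332 [0.5147 0.3412]
t A [151.5 198.9] 50 [0.5523 0.1696]
t B [158.3 241.4] 56 [0.4662 0.152 ]
t C [114.9 249.1] 56 [0.4497 0.2386]Traceback (most recent call last):
  File "<stdin>", line 12, in <module>
  File "<stdin>", line 9, in ribs
ValueError: min() iterable argument is empty
```

Call:
move_arm(increments=[0.085,0.003,0.003,-0.025,0,0.085,0,0,-0.03,0,0.085,0,0,-0.03,0,0.085,0,0,-0.03,0,0.085,0,0,-0.02,0,0.085,0,0,-0.012,0,0.085,0,0,-0.006,0,0.085,0,0,0,0], force=40)

```text
time_s: 3.3
tool_pos: [0.5537, 0.1687, 0.0777]
tool_rot: [[0.55, 0.835, -0.001], [0.835, -0.55, -0.001], [-0.001, -0.001, -1.0]]
ft_force: [0.5, -0.3, 1.8]
width: 0.0849
```

Call:
move_arm(increments=[0.085,0,0,0,0,0.085,0,0,0,0])

```text
time_s: 3.47
tool_pos: [0.5551, 0.1688, 0.0798]
tool_rot: [[0.55, 0.835, 0.002], [0.835, -0.55, 0.001], [0.002, 0.001, -1.0]]
ft_force: [-0.0, 0.1, -0.3]
width: 0.0851
```

Centred, no contact. Close on the cap.

Call:
move_arm(increments=[0.04,0,0,0,0,0.04,0,0,0,0,0.04,0,0,0,0,0.04,0,0,0,0,0.04,0,0,0,0,0.04,0,0,0,0], force=40)

```text
time_s: 3.97
tool_pos: [0.5542, 0.1691, 0.0791]
tool_rot: [[0.55, 0.835, 0.0], [0.835, -0.55, 0.001], [0.001, -0.0, -1.0]]
ft_force: [-3.4, 1.4, 5.7]
width: 0.053
```

```bash
python3 - <<'E'
from h import *
st()
p=read_camera("wrist");cv2.imwrite("pics/w5.png",p["img"][:,:,::-1])
E
```

```text
t 3.97 pos [0.5542 0.1691 0.0791] yyaw -33.4 F [-3.35  1.43  5.67] M [ 0.257  0.53  -0.015] w 0.053 q7 -0.78
```

View pics/w5.png

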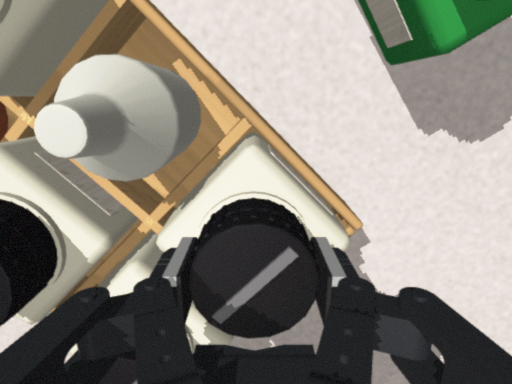

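The fingers hold the cap on both sides (width 53 mm). Next, a test turn of 20° anticlockwise.

Call:
move_arm(increments=[0.04,0,0,0,4,0.04,0,0,0,4,0.04,0,0,0,4,0.04,0,0,0,4,0.04,0,0,0,4,0.04,0,0,0,0])

```text
time_s: 4.52
tool_pos: [0.5542, 0.1692, 0.0791]
tool_rot: [[0.227, 0.974, 0.0], [0.974, -0.227, 0.001], [0.001, -0.0, -1.0]]
ft_force: [-3.6, 1.7, 5.0]
width: 0.0527
```

```bash
python3 - <<'E'
from h import *
st()
p=read_camera("wrist");cv2.imwrite("pics/w6.png",p["img"][:,:,::-1])
E
```

```text
t 4.52 pos [0.5542 0.1692 0.0791] yyaw -13.1 F [-3.55  1.68  5.01] M [0.388 0.551 0.062] w 0.0527 q7 -0.45
```

View pics/w6.png

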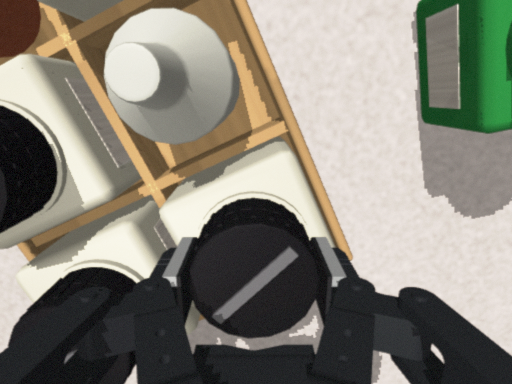

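A is free: torque is 0.06 N m, the rib turned with the gripper and the jar did not. I'll continue to about 80°.

Call:
move_arm(increments=[0.04,0,0,0,7,0.04,0,0,0,7,0.04,0,0,0,7,0.04,0,0,0,7,0.04,0,0,0,7,0.04,0,0,0,7,0.04,0,0,0,7,0.04,0,0,0,7])

```text
time_s: 5.23
tool_pos: [0.5541, 0.1694, 0.0791]
tool_rot: [[-0.682, 0.732, 0.0], [0.732, 0.682, 0.001], [0.001, 0.001, -1.0]]
ft_force: [-4.6, 2.2, 5.3]
width: 0.0528
```

Call:
move_arm(increments=[0.04,0,0,0,6,0.04,0,0,0,0,0.04,0,0,0,0])

```text
time_s: 5.48
tool_pos: [0.5541, 0.1693, 0.0791]
tool_rot: [[-0.751, 0.66, 0.0], [0.66, 0.751, 0.001], [0.001, 0.001, -1.0]]
ft_force: [-3.0, 1.7, 5.7]
width: 0.0527
```

Call:
move_arm(increments=[0.085,0,0,0,0,0.085,0,0,0,0,0.085,0,0,0,0,0.085,0,0,0,0,0.085,0,0,0.01,0,0.085,0,0,0.025,0,0.085,0,0,0.025,0])

```text
time_s: 6.07
tool_pos: [0.5535, 0.168, 0.1388]
tool_rot: [[-0.75, 0.661, -0.002], [0.661, 0.75, -0.001], [0.001, -0.002, -1.0]]
ft_force: [0.3, -0.2, 0.2]
width: 0.0849
```

```bash
python3 - <<'E'
from h import *
st()
p=read_camera("wrist");cv2.imwrite("pics/w7.png",p["img"][:,:,::-1])
E
```

```text
t 6.07 pos [0.5535 0.168  0.1388] yyaw 48.6 F [ 0.32 -0.19  0.18] M [-0.01  -0.048  0.051] w 0.0849 q7 0.55
```

View pics/w7.png

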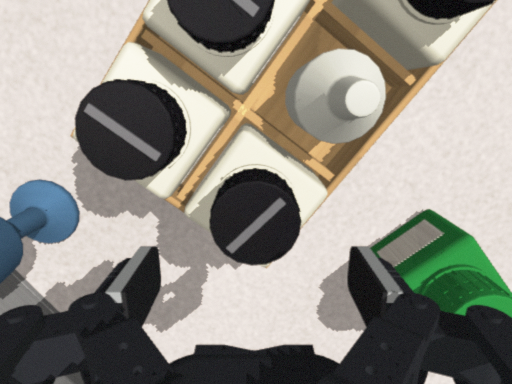

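Call:
move_arm(increments=[0.085,-0.02,-0.004,0.01,-7,0.085,-0.02,-0.004,0,-7,0.085,-0.02,-0.004,0,-7,0.085,-0.02,-0.004,0,-7,0.085,-0.0067,-0.001,0,-7,0.085,0,0,0,-7,0.085,0,0,0,-7,0.085,0,0,0,-7])

```text
time_s: 6.78
tool_pos: [0.4676, 0.1514, 0.1491]
tool_rot: [[0.135, 0.991, 0.001], [0.991, -0.135, 0.001], [0.001, 0.001, -1.0]]
ft_force: [0.1, 1.0, -1.3]
width: 0.085
```

Call:
move_arm(increments=[0.085,0,0,0,-7,0.085,0,0,-0.01,-7,0.085,0,0,-0.02,-7,0.085,0,0,-0.02,-5,0.085,0,0,-0.012,0,0.085,0,0,-0.008,0,0.085,0,0,0,0,0.085,0,0,0,0])

```text
time_s: 7.45
tool_pos: [0.4677, 0.1514, 0.0788]
tool_rot: [[0.55, 0.835, 0.0], [0.835, -0.55, 0.0], [0.0, 0.0, -1.0]]
ft_force: [-0.4, 0.3, -0.2]
width: 0.0852
```

```bash
python3 - <<'E'
from h import *
st()
p=read_camera("wrist");cv2.imwrite("pics/w8.png",p["img"][:,:,::-1])
E
```

```text
t 7.45 pos [0.4677 0.1514 0.0788] yyaw -33.4 F [-0.37  0.35 -0.17] M [-0.007  0.013  0.01 ] w 0.0852 q7 -0.92
```

View pics/w8.png

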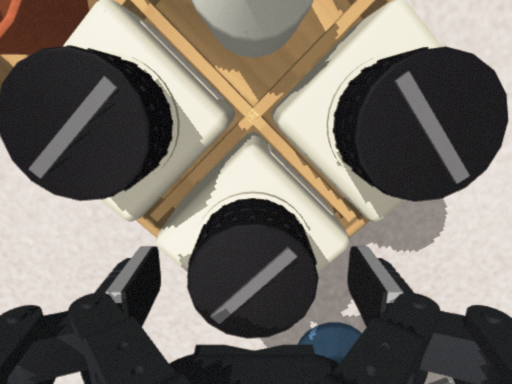

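Centred on B between the fingers. Grip and test.

Call:
move_arm(increments=[0.04,0,0,0,0,0.04,0,0,0,0,0.04,0,0,0,0,0.04,0,0,0,0,0.04,0,0,0,0,0.04,0,0,0,0])

```text
time_s: 8.0
tool_pos: [0.4677, 0.1519, 0.0791]
tool_rot: [[0.55, 0.835, 0.001], [0.835, -0.55, 0.001], [0.001, -0.0, -1.0]]
ft_force: [-3.1, 1.0, 5.7]
width: 0.0531
```

Call:
move_arm(increments=[0.04,0,0,0,4,0.04,0,0,0,4,0.04,0,0,0,4,0.04,0,0,0,4,0.04,0,0,0,4,0.04,0,0,0,0])

```text
time_s: 8.5
tool_pos: [0.4674, 0.1522, 0.079]
tool_rot: [[0.23, 0.973, -0.0], [0.973, -0.23, 0.002], [0.002, -0.0, -1.0]]
ft_force: [-4.0, 3.3, 5.9]
width: 0.0527
```

```bash
python3 - <<'E'
from h import *
st()
p=read_camera("wrist");cv2.imwrite("pics/w9.png",p["img"][:,:,::-1])
E
```

```text
t 8.5 pos [0.4674 0.1522 0.079 ] yyaw -13.3 F [-3.95  3.28  5.86] M [ 0.748  0.858 -1.013] w 0.0527 q7 -0.58
```

View pics/w9.png

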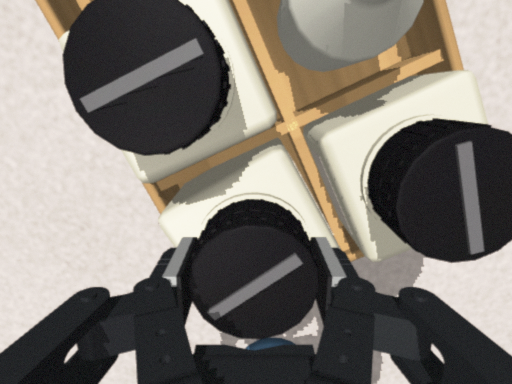

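B is stuck: torque is −1.0 N m and the rib lags the gripper. I'll turn back and lift it.

Call:
move_arm(increments=[0.04,0,0,0,-5,0.04,0,0,0,-5,0.04,0,0,0,-5,0.04,0,0,0,0,0.04,0,0,0,0], force=50)

```text
time_s: 8.97
tool_pos: [0.4681, 0.1517, 0.0789]
tool_rot: [[0.474, 0.88, 0.001], [0.88, -0.474, 0.001], [0.001, 0.001, -1.0]]
ft_force: [-1.2, 1.0, 5.7]
width: 0.0526
```

```bash
python3 - <<'E'
from h import *
st()
E
```

```text
t 8.97 pos [0.4681 0.1517 0.0789] yyaw -28.3 F [-1.16  1.01  5.73] M [ 0.127  0.106 -0.147] w 0.0526 q7 -0.84
```

Call:
move_arm(increments=[0.04,0,0,0.005,0,0.04,0,0,0.01,0,0.04,0,0,0.02,0,0.04,0,0,0.025,0,0.04,0,0,0.03,0,0.04,0,0,0.03,0,0.04,0,0,0.03,0,0.04,0,0,0.025,0])

```text
time_s: 9.63
tool_pos: [0.4671, 0.1507, 0.2556]
tool_rot: [[0.475, 0.88, 0.0], [0.88, -0.475, -0.0], [0.0, 0.0, -1.0]]
ft_force: [0.8, 0.9, -5.5]
width: 0.0527
```

```bash
python3 - <<'E'
from h import *
st()
p=read_camera("wrist");cv2.imwrite("pics/w10.png",p["img"][:,:,::-1])
st()
p=read_camera("scene");cv2.imwrite("pics/s10.png",p["img"][:,:,::-1])
E
```

```text
t 9.63 pos [0.4671 0.1507 0.2556] yyaw -28.4 F [ 0.77  0.86 -5.52] M [ 0.104 -0.053  0.051] w 0.0527 q7 -0.9
t 9.68 pos [0.469  0.1515 0.2603] yyaw -28.4 F [ 1.04  0.19 -0.32] M [ 0.106 -0.353  0.007] w 0.0525 q7 -0.9
```

View pics/w10.png

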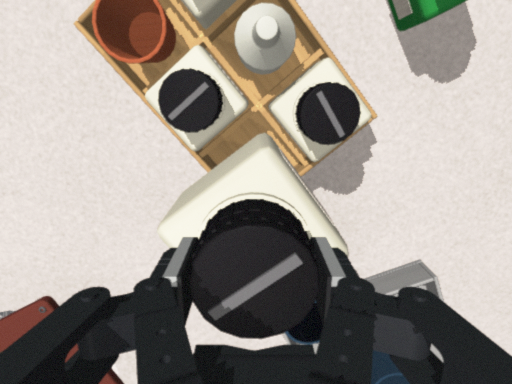

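View pics/s10.png

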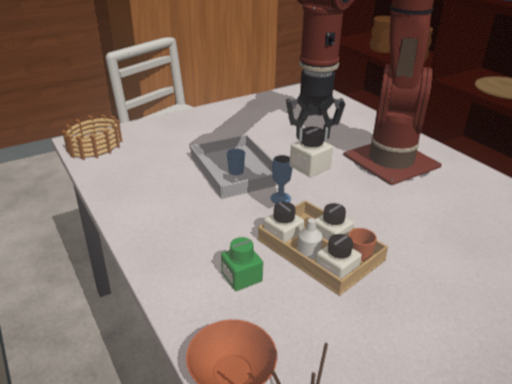

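Call:
move_arm(increments=[0.04,-0.002,-0.012,0,-1,0.04,-0.002,-0.022,0,-1,0.04,-0.0025,-0.03,0,-1,0.04,-0.0025,-0.03,0,-1,0.04,-0.0025,-0.03,0,-1,0.04,-0.0025,-0.03,0,-1,0.04,-0.0025,-0.03,0,-1,0.04,-0.0025,-0.03,0,-1])

```text
time_s: 10.4
tool_pos: [0.4464, -0.0655, 0.2518]
tool_rot: [[0.595, 0.804, -0.003], [0.804, -0.595, -0.0], [-0.002, -0.002, -1.0]]
ft_force: [0.2, 0.3, -4.2]
width: 0.0524
```

Call:
move_arm(increments=[0.04,-0.0025,-0.03,0,-1,0.04,-0.0025,-0.03,0,-1,0.04,-0.0025,-0.03,0,-1,0.04,-0.0025,-0.03,0,-1,0.04,-0.0025,-0.03,0,-1,0.04,-0.0025,-0.03,0,-1,0.04,-0.0025,-0.025,0,-1,0.04,-0.002,-0.02,0,0])

```text
time_s: 11.07
tool_pos: [0.4259, -0.2907, 0.2521]
tool_rot: [[0.69, 0.724, -0.002], [0.724, -0.69, 0.0], [-0.002, -0.002, -1.0]]
ft_force: [1.0, 0.5, -5.8]
width: 0.0525
```

Call:
move_arm(increments=[0.04,0,0,0,0,0.04,0,0,0,0,0.04,0,0,0,0,0.04,0,0,0,0])

```text
time_s: 11.4
tool_pos: [0.4284, -0.2868, 0.2526]
tool_rot: [[0.686, 0.727, -0.001], [0.727, -0.686, 0.001], [-0.0, -0.002, -1.0]]
ft_force: [-0.4, 0.4, -5.2]
width: 0.0524
```

```bash
python3 - <<'E'
from h import *
st()
p=read_camera("wrist");cv2.imwrite("pics/w11.png",p["img"][:,:,::-1])
st()
p=read_camera("scene");cv2.imwrite("pics/s11.png",p["img"][:,:,::-1])
p=read_camera("top");cv2.imwrite("pics/t11.png",p["img"][:,:,::-1])
E
```

```text
t 11.4 pos [ 0.4284 -0.2868  0.2526] yyaw -43.4 F [-0.39  0.36 -5.18] M [ 0.037 -0.064  0.068] w 0.0524 q7 -0.21
t 11.45 pos [ 0.4288 -0.2867  0.2528] yyaw -43.3 F [ 0.71  0.87 -5.83] M [ 0.026 -0.009  0.016] w 0.0522 q7 -0.21
```

View pics/w11.png

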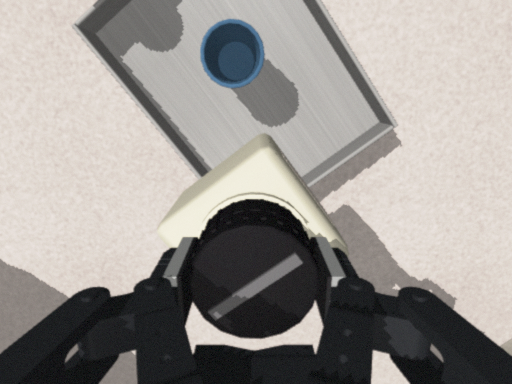

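View pics/t11.png

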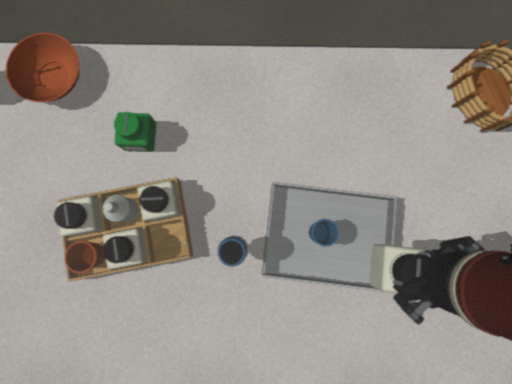

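View pics/s11.png

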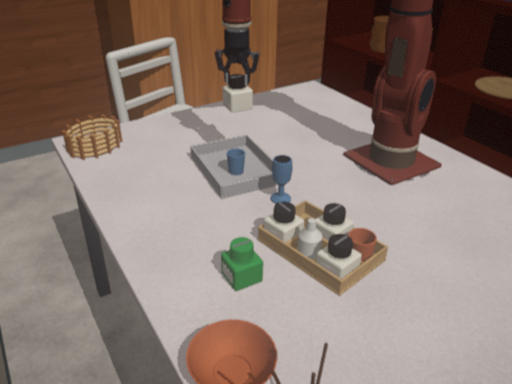

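```bash
python3 - <<'E'
from h import *
o=st(); p=read_camera("wrist")
T=np.eye(4);T[:3,:3]=o["tool_rot"];T[:3,3]=o["tool_pos"];T=T@p["hand_eye"]
a=-.1061;R=np.array([[np.cos(a),-np.sin(a)],[np.sin(a),np.cos(a)]])
im=p["img"].copy()
for l in [(.105,.14),(.105,-.14),(-.105,-.14),(-.105,.14)]:
    w=R@l+[.4828,-.2111]; print(l,w,proj(p,[*w,.045],T))
for c in [(397,124),(75,25)]: print(ray(p,*c,.045,T))
# jar shoulder corner edges
L=np.array([R@l+[.4828,-.2111] for l in [(.105,.14),(.105,-.14),(-.105,-.14),(-.105,.14)]])
cv2.polylines(im,[np.array([proj(p,[*w,.045],T) for w in L]).astype(int)],True,(255,0,0),1)
cv2.imwrite("pics/w12.png",im[:,:,::-1])
E
```

```text
t 11.55 pos [ 0.429  -0.2868  0.2531] yyaw -43.3 F [ 0.5   0.54 -4.62] M [-0.017  0.009 -0.004] w 0.0526 q7 -0.21
(0.105, 0.14) [ 0.6020357  -0.08300688] [ 237.95486172 -137.07965803]
(0.105, -0.14) [ 0.5723834  -0.36143234] [399.14597436 123.86300795]
(-0.105, -0.14) [ 0.3635643  -0.33919312] [243.87191456 233.166221  ]
(-0.105, 0.14) [ 0.3932166  -0.06076766] [69.57164461 24.41885904]
[ 0.57062567 -0.35997438]
[ 0.39668434 -0.06474069]
```

View pics/w12.png

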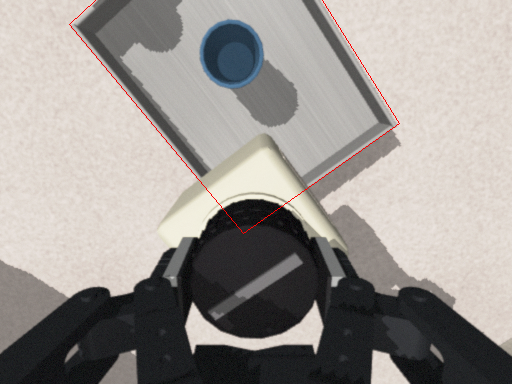

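Call:
move_arm(increments=[0.04,0,0,-0.015,0,0.04,0,0,-0.025,0,0.04,0,0,-0.03,0,0.04,0,0,-0.03,0,0.04,0,0,-0.025,0,0.04,0,0,-0.02,0,0.04,0,0,-0.013,0,0.04,0,0,-0.006,0])

```text
time_s: 12.27
tool_pos: [0.4281, -0.2866, 0.0874]
tool_rot: [[0.686, 0.727, -0.003], [0.727, -0.686, 0.001], [-0.001, -0.003, -1.0]]
ft_force: [-0.1, 0.1, -6.0]
width: 0.0526
```

Call:
move_arm(increments=[0.04,0,0,-0.002,0,0.04,0,0,-0.002,0,0.04,0,0,-0.002,0,0.04,0,0,-0.0015,0,0.04,0,0,-0.001,0,0.04,0,0,0,0])

```text
time_s: 12.77
tool_pos: [0.4292, -0.2876, 0.0811]
tool_rot: [[0.687, 0.727, 0.001], [0.727, -0.687, 0.0], [0.0, 0.0, -1.0]]
ft_force: [0.9, 0.4, -5.1]
width: 0.0524
```

```bash
python3 - <<'E'
from h import *
st()
E
```

```text
t 12.77 pos [ 0.4292 -0.2876  0.0811] yyaw -43.4 F [ 0.94  0.41 -5.1 ] M [ 0.059 -0.05   0.03 ] w 0.0524 q7 -0.03
```

Call:
move_arm(increments=[0.04,0,0,-0.001,0,0.04,0,0,-0.001,0,0.04,0,0,-0.001,0,0.04,0,0,-0.001,0,0.04,0,0,0,0])

```text
time_s: 13.18
tool_pos: [0.4291, -0.2876, 0.0779]
tool_rot: [[0.687, 0.726, 0.0], [0.726, -0.687, 0.001], [0.001, -0.001, -1.0]]
ft_force: [-6.4, 5.5, 14.6]
width: 0.0526
```

Contact: Fz rose to +14.6 N, so the jar is on the floor. I'll release it.

Call:
move_arm(increments=[0.04,0,0,0.001,0,0.085,0,0,0,0,0.085,0,0,0,0,0.085,0,0,0,0,0.085,0,0,0,0,0.085,0,0,0.01,0,0.085,0,0,0.03,0,0.085,0,0,0.03,0])

```text
time_s: 13.85
tool_pos: [0.4279, -0.2876, 0.1484]
tool_rot: [[0.688, 0.726, -0.003], [0.726, -0.688, -0.0], [-0.002, -0.002, -1.0]]
ft_force: [1.5, 0.7, 0.7]
width: 0.0853
```

Call:
move_arm(increments=[0.085,0,0,0.025,0,0.085,0,0,0.025,0,0.085,0,0,0,0])

```text
time_s: 14.1
tool_pos: [0.4308, -0.2893, 0.203]
tool_rot: [[0.688, 0.726, 0.007], [0.726, -0.688, -0.002], [0.003, 0.006, -1.0]]
ft_force: [0.5, -0.7, -0.1]
width: 0.085
```

```bash
python3 - <<'E'
from h import *
st()
p=read_camera("wrist");cv2.imwrite("pics/w13.png",p["img"][:,:,::-1])
E
```

```text
t 14.1 pos [ 0.4308 -0.2893  0.203 ] yyaw -43.5 F [ 0.51 -0.71 -0.06] M [-0.069 -0.071  0.025] w 0.085 q7 -0.17
```

View pics/w13.png

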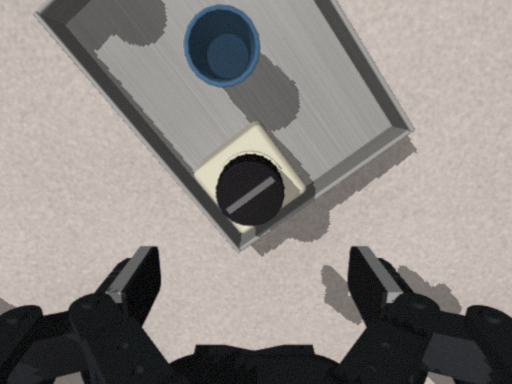

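B stands upright in the basin corner, cap at (250,190). Next jar is C.

Call:
move_arm(increments=[0.085,0.0013,0.03,0,0.6,0.085,0.0013,0.035,0,0.6,0.085,0.0013,0.035,0,0.6,0.085,0.0013,0.035,0,0.6,0.085,0.0013,0.035,0,0.6,0.085,0.0013,0.035,0,0.6,0.085,0.0013,0.035,0,0.6,0.085,0.0013,0.035,0,0.6])

```text
time_s: 14.82
tool_pos: [0.4387, -0.0111, 0.1975]
tool_rot: [[0.624, 0.782, -0.0], [0.782, -0.624, 0.0], [-0.0, -0.0, -1.0]]
ft_force: [1.6, -0.1, 0.3]
width: 0.085
```

Call:
move_arm(increments=[0.085,0.0013,0.035,0,0.6,0.085,0.0013,0.035,0,0.6,0.085,0.0013,0.035,0,0.6,0.085,0.0013,0.035,0,0.6,0.085,0.0013,0.035,0,0.6,0.085,0.0013,0.035,-0.01,0.6,0.085,0.0013,0.025,-0.02,0.6,0.085,0.0013,0.0157,-0.02,0.6])

```text
time_s: 15.48
tool_pos: [0.4493, 0.2415, 0.147]
tool_rot: [[0.553, 0.833, 0.0], [0.833, -0.553, 0.001], [0.001, -0.0, -1.0]]
ft_force: [0.8, 0.6, -0.1]
width: 0.0849
```

Call:
move_arm(increments=[0.085,0,0,0,0,0.085,0,0,0,0,0.085,0,0,0,0,0.085,0,0,0,0])

```text
time_s: 15.82
tool_pos: [0.4505, 0.237, 0.1487]
tool_rot: [[0.558, 0.83, 0.001], [0.83, -0.558, 0.0], [0.001, 0.0, -1.0]]
ft_force: [-0.1, -0.1, 0.1]
width: 0.0849
```

Call:
move_arm(increments=[0.085,0,0.0015,-0.01,0,0.085,0,0,-0.02,0,0.085,0,0,-0.02,0,0.085,0,0,-0.012,0,0.085,0,0,-0.008,0,0.085,0,0,0,0,0.085,0,0,0,0], force=40)

```text
time_s: 16.4
tool_pos: [0.45, 0.2393, 0.078]
tool_rot: [[0.557, 0.831, 0.0], [0.831, -0.557, 0.0], [0.0, 0.0, -1.0]]
ft_force: [0.7, 0.9, 1.2]
width: 0.0849
```

Call:
move_arm(increments=[0.04,0,0,0,0,0.04,0,0,0,0,0.04,0,0,0,0,0.04,0,0,0,0,0.04,0,0,0,0,0.04,0,0,0,0])

```text
time_s: 16.9
tool_pos: [0.4506, 0.2398, 0.0788]
tool_rot: [[0.556, 0.831, 0.001], [0.831, -0.556, 0.001], [0.002, 0.001, -1.0]]
ft_force: [-0.3, -1.5, 5.9]
width: 0.0532
```

Call:
move_arm(increments=[0.04,0,0,0,4,0.04,0,0,0,4,0.04,0,0,0,4,0.04,0,0,0,4,0.04,0,0,0,4,0.04,0,0,0,0])

```text
time_s: 17.4
tool_pos: [0.4498, 0.2401, 0.0788]
tool_rot: [[0.234, 0.972, 0.0], [0.972, -0.234, 0.001], [0.001, -0.0, -1.0]]
ft_force: [-3.4, -0.6, 8.6]
width: 0.0531
```

```bash
python3 - <<'E'
from h import *
st()
p=read_camera("wrist");cv2.imwrite("pics/w14.png",p["img"][:,:,::-1])
E
```

```text
t 17.4 pos [0.4498 0.2401 0.0788] yyaw -13.5 F [-3.4  -0.61  8.59] M [-0.182  0.834  0.028] w 0.0531 q7 -0.76
```

View pics/w14.png

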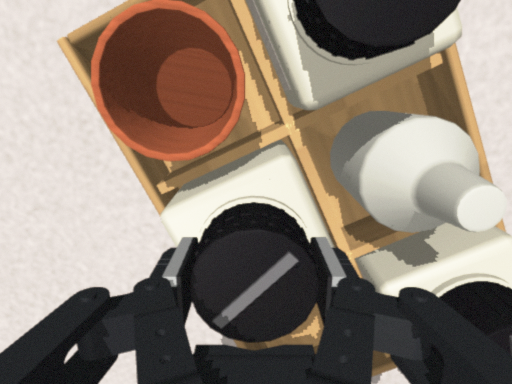

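C is free: torque is 0.03 N m and the rib follows the gripper. I'll finish the turn.

Call:
move_arm(increments=[0.04,0,0,0,7,0.04,0,0,0,7,0.04,0,0,0,7,0.04,0,0,0,7,0.04,0,0,0,7,0.04,0,0,0,7,0.04,0,0,0,7,0.04,0,0,0,7])

```text
time_s: 18.12
tool_pos: [0.4481, 0.2395, 0.0788]
tool_rot: [[-0.676, 0.737, -0.003], [0.737, 0.676, -0.001], [0.002, -0.003, -1.0]]
ft_force: [-11.1, -4.6, 18.7]
width: 0.0531
```

Call:
move_arm(increments=[0.04,0,0,0,6,0.04,0,0,0,0,0.04,0,0,0,0,0.04,0,0,0,0])

```text
time_s: 18.45
tool_pos: [0.4481, 0.2394, 0.0788]
tool_rot: [[-0.746, 0.666, -0.003], [0.666, 0.746, -0.001], [0.002, -0.003, -1.0]]
ft_force: [-12.4, -5.3, 18.9]
width: 0.053
```

Call:
move_arm(increments=[0.085,0,0,0,0,0.085,0,0,0,0,0.085,0,0,0,0,0.085,0,0,0,0,0.085,0,0,0.01,0,0.085,0,0,0.025,0,0.085,0,0,0.025,0,0.085,0,0,0.01,0])

```text
time_s: 19.12
tool_pos: [0.4512, 0.2403, 0.1516]
tool_rot: [[-0.745, 0.667, 0.003], [0.667, 0.745, 0.002], [-0.001, 0.004, -1.0]]
ft_force: [-0.0, -0.1, 1.1]
width: 0.085
```

```bash
python3 - <<'E'
from h import *
st()
p=read_camera("wrist");cv2.imwrite("pics/w15.png",p["img"][:,:,::-1])
E
```

```text
t 19.12 pos [0.4512 0.2403 0.1516] yyaw 48.2 F [-0.03 -0.07  1.09] M [ 0.072 -0.025  0.011] w 0.085 q7 0.28
```

View pics/w15.png

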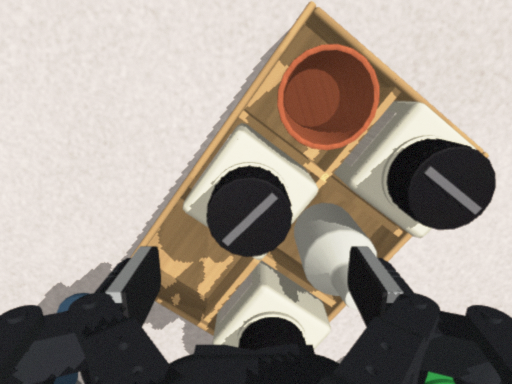

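C is turned about 80°. Next is D, expected stuck but tested all the same.

Call:
move_arm(increments=[0.085,0.013,0.02,0.01,-7,0.085,0.013,0.02,0,-7,0.085,0.013,0.02,0,-7,0.085,0.013,0.02,0,-7,0.085,0.013,0.0215,0,-7,0.085,0,0,0,-7,0.085,0,0,0,-7,0.085,0,0,0,-7])

```text
time_s: 19.83
tool_pos: [0.5146, 0.3413, 0.1568]
tool_rot: [[0.141, 0.99, -0.001], [0.99, -0.141, -0.001], [-0.001, -0.001, -1.0]]
ft_force: [1.2, -0.2, 0.2]
width: 0.0853
```

Call:
move_arm(increments=[0.085,0,0,0,-7,0.085,0,0,0,-7,0.085,0,0,0,-7,0.085,0,0,0,-5,0.085,0,0,0,0,0.085,0,0,0,0])

```text
time_s: 20.33
tool_pos: [0.5145, 0.3411, 0.1574]
tool_rot: [[0.554, 0.833, -0.0], [0.833, -0.554, -0.001], [-0.001, -0.0, -1.0]]
ft_force: [-0.0, 0.3, -1.0]
width: 0.0847
```

```bash
python3 - <<'E'
from h import *
o=st()
p=read_camera("wrist");cv2.imwrite("pics/w16.png",p["img"][:,:,::-1])
T=np.eye(4);T[:3,:3]=o["tool_rot"];T[:3,3]=o["tool_pos"];T=T@p["hand_eye"]
print(proj(p,[.515,.341,.109],T))
E
```

```text
t 20.33 pos [0.5145 0.3411 0.1574] yyaw -33.6 F [-0.04  0.32 -1.04] M [-0.012 -0.    -0.05 ] w 0.0847 q7 -1.16
[254.6459301  216.31045643]
```

View pics/w16.png

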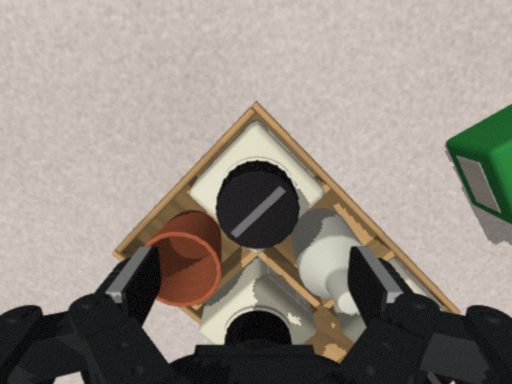

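Call:
move_arm(increments=[0.085,0.0025,0.0005,-0.01,0,0.085,0,0,-0.02,0,0.085,0,0,-0.02,0,0.085,0,0,-0.018,0,0.085,0,0,-0.0105,0,0.085,0,0,0,0,0.085,0,0,0,0])

```text
time_s: 20.97
tool_pos: [0.5172, 0.3413, 0.0789]
tool_rot: [[0.556, 0.831, -0.001], [0.831, -0.556, -0.001], [-0.001, -0.0, -1.0]]
ft_force: [0.0, 0.5, 1.3]
width: 0.0855
```

Call:
move_arm(increments=[0.04,0,0,0,0,0.04,0,0,0,0,0.04,0,0,0,0,0.04,0,0,0,0,0.04,0,0,0,0,0.04,0,0,0,0])

```text
time_s: 21.47
tool_pos: [0.5179, 0.3421, 0.0808]
tool_rot: [[0.556, 0.831, 0.002], [0.831, -0.556, 0.001], [0.002, 0.0, -1.0]]
ft_force: [-1.3, -2.1, 6.7]
width: 0.0529
```

Call:
move_arm(increments=[0.04,0,0,0,4,0.04,0,0,0,4,0.04,0,0,0,4,0.04,0,0,0,4,0.04,0,0,0,4,0.04,0,0,0,0])

```text
time_s: 21.97
tool_pos: [0.5179, 0.3425, 0.0806]
tool_rot: [[0.237, 0.972, 0.001], [0.972, -0.237, 0.003], [0.003, 0.001, -1.0]]
ft_force: [-0.1, 1.6, 5.6]
width: 0.0526
```

```bash
python3 - <<'E'
from h import *
st()
p=read_camera("wrist");cv2.imwrite("pics/w17.png",p["img"][:,:,::-1])
E
```

```text
t 21.97 pos [0.5179 0.3425 0.0806] yyaw -13.7 F [-0.06  1.58  5.58] M [ 0.446  0.409 -1.088] w 0.0526 q7 -0.81
```

View pics/w17.png

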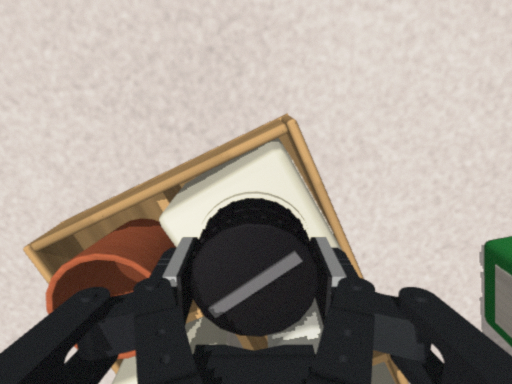

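D is stuck (−1.09 N m). Turn back and lift.

Call:
move_arm(increments=[0.04,0,0,0,-5,0.04,0,0,0,-5,0.04,0,0,0,-5,0.04,0,0,0,0,0.04,0,0,0,0], force=50)

```text
time_s: 22.43
tool_pos: [0.5181, 0.3423, 0.0807]
tool_rot: [[0.484, 0.875, 0.002], [0.875, -0.484, 0.001], [0.002, 0.001, -1.0]]
ft_force: [-0.1, 1.0, 6.4]
width: 0.0529
```

Call:
move_arm(increments=[0.04,0,0,0.005,0,0.04,0,0,0.01,0,0.04,0,0,0.02,0,0.04,0,0,0.025,0,0.04,0,0,0.03,0,0.04,0,0,0.03,0,0.04,0,0,0.03,0,0.04,0,0,0.025,0])

```text
time_s: 23.1
tool_pos: [0.517, 0.3411, 0.2567]
tool_rot: [[0.483, 0.876, 0.0], [0.876, -0.483, 0.0], [0.0, 0.0, -1.0]]
ft_force: [1.0, 0.7, -5.0]
width: 0.0523
```

```bash
python3 - <<'E'
from h import *
st()
p=read_camera("scene");cv2.imwrite("pics/s18.png",p["img"][:,:,::-1])
st()
E
```

```text
t 23.1 pos [0.517  0.3411 0.2567] yyaw -28.9 F [ 1.04  0.7  -4.99] M [ 0.102 -0.1   -0.015] w 0.0523 q7 -1.09
t 23.15 pos [0.5186 0.3422 0.2619] yyaw -28.9 F [ 1.48  1.06 -0.75] M [ 0.15  -0.236  0.001] w 0.0525 q7 -1.09
```

View pics/s18.png

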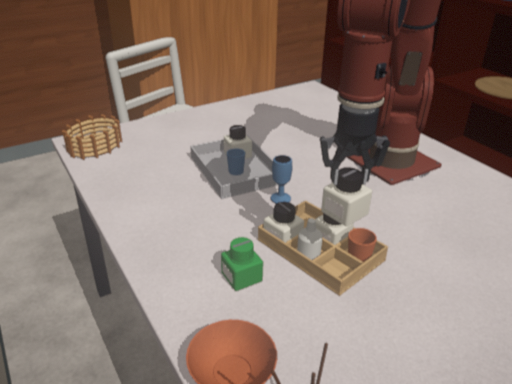

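Call:
move_arm(increments=[0.04,0,-0.012,0,-1,0.04,0,-0.022,0,-1,0.04,0,-0.03,0,-1,0.04,0,-0.03,0,-1,0.04,0,-0.03,0,-1,0.04,0,-0.03,0,-1,0.04,0,-0.03,0,-1,0.04,0,-0.03,0,-1])

```text
time_s: 23.82
tool_pos: [0.5159, 0.1252, 0.2529]
tool_rot: [[0.601, 0.799, -0.003], [0.799, -0.601, -0.001], [-0.002, -0.001, -1.0]]
ft_force: [0.4, 0.7, -5.4]
width: 0.0523
```

Call:
move_arm(increments=[0.04,0,-0.03,0,-1,0.04,0,-0.03,0,-1,0.04,0,-0.03,0,-1,0.04,0,-0.03,0,-1,0.04,0,-0.03,0,-1,0.04,0,-0.03,0,-1,0.04,0,-0.03,0,-0.5,0.04,0,-0.03,0,0])

```text
time_s: 24.48
tool_pos: [0.5156, -0.1142, 0.2531]
tool_rot: [[0.687, 0.726, -0.002], [0.726, -0.687, 0.0], [-0.001, -0.002, -1.0]]
ft_force: [-0.2, 0.3, -5.4]
width: 0.0525
```

Call:
move_arm(increments=[0.04,0,-0.03,0,0,0.04,0,-0.03,0,0,0.04,0,-0.03,0,0,0.04,0,-0.03,0,0,0.04,0,-0.03,0,0,0.04,0,-0.02,0,0,0.04,0,-0.015,0,0])

```text
time_s: 25.07
tool_pos: [0.5151, -0.3001, 0.253]
tool_rot: [[0.689, 0.725, -0.003], [0.725, -0.689, -0.0], [-0.002, -0.002, -1.0]]
ft_force: [0.7, -0.4, -6.1]
width: 0.0524
```

Call:
move_arm(increments=[0.04,0,0,0,0,0.04,0,0,0,0,0.04,0,0,0,0,0.04,0,0,0,0,0.04,0,0,0,0])

```text
time_s: 25.48
tool_pos: [0.5174, -0.2962, 0.2541]
tool_rot: [[0.685, 0.729, -0.0], [0.729, -0.685, 0.001], [0.0, -0.001, -1.0]]
ft_force: [0.2, 0.6, -6.2]
width: 0.0525
```

```bash
python3 - <<'E'
from h import *
st()
p=read_camera("wrist");cv2.imwrite("pics/w19.png",p["img"][:,:,::-1])
E
```

```text
t 25.48 pos [ 0.5174 -0.2962  0.2541] yyaw -43.2 F [ 0.16  0.57 -6.22] M [ 0.027 -0.026  0.037] w 0.0525 q7 -0.14
```

View pics/w19.png

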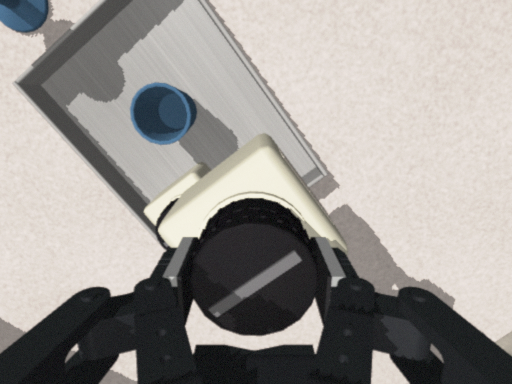

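Call:
move_arm(increments=[0.04,0.003,0,-0.015,0,0.04,0,0,-0.025,0,0.04,0,0,-0.03,0,0.04,0,0,-0.03,0,0.04,0,0,-0.025,0,0.04,0,0,-0.02,0,0.04,0,0,-0.013,0,0.04,0,0,-0.005,0])

```text
time_s: 26.2
tool_pos: [0.5196, -0.2963, 0.0894]
tool_rot: [[0.685, 0.728, -0.003], [0.728, -0.685, 0.001], [-0.001, -0.003, -1.0]]
ft_force: [0.1, 0.2, -5.6]
width: 0.0524
```

Call:
move_arm(increments=[0.04,0,0,-0.002,0,0.04,0,0,-0.002,0,0.04,0,0,-0.002,0,0.04,0,0,-0.001,0,0.04,0,0,0,0])

```text
time_s: 26.62
tool_pos: [0.5206, -0.2975, 0.0849]
tool_rot: [[0.686, 0.728, 0.001], [0.728, -0.686, -0.0], [0.001, 0.001, -1.0]]
ft_force: [-0.6, -0.4, -4.5]
width: 0.0525
```

Call:
move_arm(increments=[0.04,0,0,-0.001,0,0.04,0,0,-0.001,0,0.04,0,0,0,0])

```text
time_s: 26.87
tool_pos: [0.5203, -0.2973, 0.0823]
tool_rot: [[0.686, 0.728, 0.0], [0.728, -0.686, 0.0], [0.0, -0.0, -1.0]]
ft_force: [-0.2, -0.3, -5.1]
width: 0.0523
```

Call:
move_arm(increments=[0.04,0,0,-0.001,0,0.04,0,0,-0.001,0,0.04,0,0,0,0])

```text
time_s: 27.12
tool_pos: [0.5202, -0.2973, 0.0801]
tool_rot: [[0.686, 0.728, -0.0], [0.728, -0.686, 0.0], [-0.0, -0.0, -1.0]]
ft_force: [0.7, 0.6, -5.4]
width: 0.0522
```

Call:
move_arm(increments=[0.04,0,0,-0.001,0,0.04,0,0,0,0,0.04,0,0,0,0])

```text
time_s: 27.37
tool_pos: [0.5202, -0.2976, 0.0798]
tool_rot: [[0.686, 0.728, 0.0], [0.728, -0.686, 0.0], [0.0, 0.0, -1.0]]
ft_force: [-3.6, 1.4, 2.2]
width: 0.0525
```

On the floor with Fz +2.2 N. Release, rise and look.

Call:
move_arm(increments=[0.04,0,0,0,0,0.085,0,0,0,0,0.085,0,0,0,0,0.085,0,0,0,0,0.085,0,0,0,0,0.085,0,0,0.01,0,0.085,0,0,0.03,0,0.085,0,0,0.04,0])

```text
time_s: 28.03
tool_pos: [0.5187, -0.2965, 0.1583]
tool_rot: [[0.686, 0.728, -0.005], [0.728, -0.686, 0.001], [-0.003, -0.004, -1.0]]
ft_force: [1.1, -0.7, 0.5]
width: 0.0848
```

Call:
move_arm(increments=[0.085,0,0,0.04,0,0.085,0.03,0,0.03,0,0.085,0.04,0,0,0,0.085,0.04,0,0,0,0.085,0.03,0,0,0,0.085,0.02,0,0,0,0.085,0,0,0,0,0.085,0,0,0,0])

```text
time_s: 28.7
tool_pos: [0.6803, -0.2972, 0.2284]
tool_rot: [[0.685, 0.728, -0.001], [0.728, -0.685, -0.001], [-0.001, -0.0, -1.0]]
ft_force: [-0.1, -0.7, -1.0]
width: 0.0849
```

```bash
python3 - <<'E'
from h import *
st()
p=read_camera("top");cv2.imwrite("pics/t20.png",cv2.resize(p["img"][160:310,30:420],None,fx=2,fy=2,interpolation=cv2.INTER_CUBIC)[:,:,::-1])
p=read_camera("scene");cv2.imwrite("pics/s20.png",cv2.resize(p["img"][110:300,170:400],None,fx=3,fy=3,interpolation=cv2.INTER_CUBIC)[:,:,::-1])
E
```

```text
t 28.7 pos [ 0.6803 -0.2972  0.2284] yyaw -43.2 F [-0.14 -0.73 -0.99] M [-0.048  0.036  0.011] w 0.0849 q7 -0.16
```

View pics/t20.png

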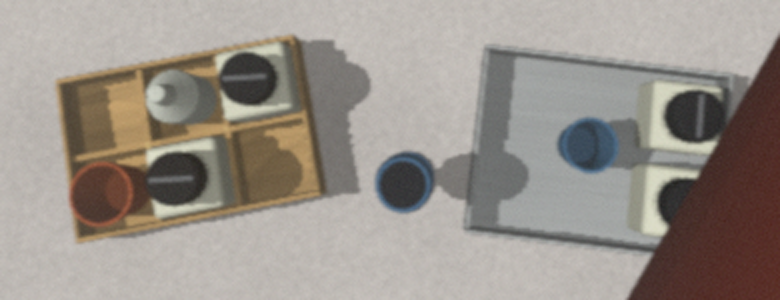

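View pics/s20.png

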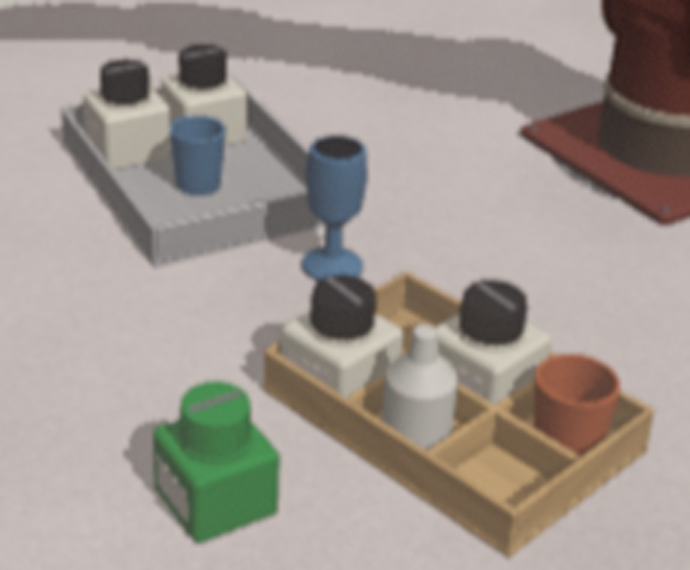

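Both views show two jars standing in the basin at (665,115) and (660,200), next to the upright pot. Two jars with ribs turned about 80° are in the crate at (248,78) and (178,180), and the goblet, mug and bottle haven't moved.

```bash
python3 - <<'E'
from h import *
st(); print(r.sign_off())
E
```

```text
t 28.8 pos [ 0.6789 -0.2982  0.2294] yyaw -43.4 F [-0.   -0.97 -0.49] M [-0.015  0.001  0.045] w 0.085 q7 -0.16
the job is handed in; nothing more can be done
None
```

I tested all four caps anticlockwise and handed the job in at 28.8 s; the sign-off gives no verdict.

- **Opened:** two caps turned freely (0.03–0.06 N m). I opened each about 80° and left those jars in the crate.
- **Stuck:** the other two resisted at about 1.0–1.1 N m until the fingers began to slip. I set those jars upright on the basin floor, side by side and clear of the pot. The first touched down at about 15 N after a 1 mm step too many, the second at about 2 N.

**Last checks:** the final top and scene pictures show all four jars upright and both opened ribs turned roughly a quarter turn. The goblet, mug, bottle, pot and the green look-alike are standing with no visible shift. The gripper was open and clear, with no significant force at the wrist.

**Disagreements and gaps:**
- The first cap centres, taken from cap outlines, were 3–7 mm off because the side of each cap showed. I corrected them from the ribs on top, which agreed to about 3 mm between the wrist and top cameras (the fourth cap came from the wrist camera only).
- In the last top picture the arm partly hid one basin jar, so I checked that one in the scene view.

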